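# Ease the bored block home against the hidden stop of the jig

### The arm

A 6-joint arm with a two-finger parallel gripper is mounted at the origin on a cart in front of the work surface, level with it; the furniture and walls round the work are solid. World frame = base frame: x ahead of the robot, y to its left, z up, the work surface at z = 0. Lengths are in mm, angles in rad, forces in N, time in s.
With the tool pointing down it reaches from about 375 to 900 mm from the base axis. Payload 3.1 kg.
Tool frame: the origin (TCP) lies midway between the tips of the shut fingers; the grasp point (between the pads) lies 19 mm behind it (env.pinch_z is the distance from the TCP to the grasp point, in mm); x points along the fingers, z is the direction in which the jaws open and shut, and the axes are right-handed (so a half turn about x gives the same grasp; the last joint's range is limited). The gripper opens to 85 mm and grips with 20 to 120 N. Pads are 22 mm wide; open, the fingers measure 114 mm over their backs; the gripper's body (76 mm by 85 mm) begins 54 mm behind the grasp point. The pads swing forward as they close: fully open they stand 13 mm farther back than shut.
Start: joints at [-1.421, 0.527, 1.433, -0, 1.181, -0.178], TCP at [201.248, -591.689, 231.31] pointing down, gripper open.
Joint ranges: [-3.08, 3.08], [-0.75, 2.2], [0.22, 2.44], [-1.43, 4.57], [0, 2.65], [-2.85, 2.85]. Speed limits (rad/s): [2.79, 2.79, 3.14, 3.14, 3.14, 3.14].

### API

Orientations are given as a unit quaternion [x, y, z, w].
In Python, from rig import env, vision gives the robot as it stands.
- The arm moves only by the shell command python3 -m inch 'ROWS'. ROWS is JSON, a list of rows, each a list of 5 numbers: the shift along the tool's x, y, z in mm, then the turn about the tool's x in degrees, then the finger opening in mm, from 0 to 85.4. In form: [[tx, ty, tz, roll, fingers], ...]. A call has 1 to 10 rows; each row shifts and turns the commanded pose from where the row before left it, along the tool's axes as they then stand; what a row does not reach is not made up. A row lasts 1/12 s, in which the tool goes at most 41.7 mm and 7.16 degrees, less where a joint would pass 70% of its speed; a pose out of reach is approached as far as the arm can. A call is refused whole if a number of a shift passes 41.7 or a number of a turn 7.16, either way. A call with a gripper value outside its range is refused whole. The fingers move at their own pace and stop on an object; the grip force is fixed at half the most. Time passes only in rows, so rows that do not move let the fingers close. It gives the time, the measured TCP pose, the force and the opening at its end, in the units of the state.
- env.sense(): the state, without advancing time (a new reading comes with each control period).
- vision.camera(name): name is "side" or "top" or "wrist"; returns (picture, depth): 384x512x3 uint8, red, green, blue; 384x512 float32, mm along the optical axis (not along the pixel's ray), 0 where there is no reading.
- vision.get_calibration(name): a dict with "mtx" (3x3 intrinsics, pixels), "k1" (the pictures are not rectified: a ray, as slopes to the right and down, at radius r is drawn at 1 + k1 r^2 times it, then the intrinsics apply), "R" (3x3) and "t" (3): a world point X has camera coordinates R X + t. Camera axes: x right, y down, z forward; pixel columns grow to the right and rows downward; lengths in mm; the calibration is good to about 2 mm. A picture is of the moment at which its call begins: read the wrist's pose just before it. get_calibration takes no time and is no camera call; for the wrist camera it gives the pose at the moment of the call.
- env.close_job(): hands the job in, once; it reports no verdict.
The state is a dict: "clock": time; "joint_pos": joint angles; "joint_vel": joint speeds; "tau": joint torques, N m; "position": TCP position; "tcp_rot": TCP orientation; "ft_force": force on the tool from outside, world axes, zero at the start; "ft_torque": the same for the moment, N m; "finger_gap": finger opening in mm.
Only numpy, scipy, OpenCV 4.12 (cv2) and the standard library are available. Lean on these libraries where they do the work, as an engineer would, in place of code of your own. Each camera call takes 0.05 s, during which the arm holds its last target.

### The job

Pick up the sanding stick and, with its end, ease the bored block that stands in the jig along the jig's channel under the hood until it is fully home against the stop hidden inside. Nudge gently: do not press hard, do not strike it, and do not push the block with the gripper itself. Then lay the stick flat on the bench clear of the jig, leaving the block home and the other tools where they are.

Things in the scene. Friction and masses are not known exactly. Their poses are not given: they have to be found in the camera images.
- jig: Fixed wooden jig, 175 x 104 x 46 high. Origin under its base on the channel's centre line; +x is the way the block goes in. Base 8 thick, x -75 to +100; channel 42 wide between low fences (tops 20 above the bench, x -30 to +95). More than 15 N on the block spoils the job.
- hood_mouth (a point): Centre of the hood's front opening (45 wide, 32 high) on the channel floor, at jig x = +20; axes as the jig. The closed hood reaches 78 beyond it, 103 wide, top 46 above the bench. Inside is a rigid steel stop, unseen and not measured: its face is 30 to 50 beyond this point, different every time.
- drag_pad (a point): Middle of the face of a sprung steel pad in the -y fence (jig x -15 to +35). It presses on the block's side all the time, so the block drags with about 1 to 4 N along its whole travel and stays where it is left; only the stop makes the resistance rise firmly.
- bored_block: Small brown wooden block with a bored hole, 42 x 56 x 30 high, about 0.04 kg, loose in the jig's channel. Origin at the centre of its underside; its +y (the 56 length) points into the jig. Its front end starts 4 to 14 inside the hood, so it travels 16 to 46 to the stop; when home, 6 to 26 of it still stand out of the hood.
- block_front (a point): Centre of the block's leading end face (hidden in the hood once it is home).
- block_rear (a point): Centre of the block's rear end face, 14.5 above the channel floor: the face to push on.
- push_stick: Pale sanding stick lying on the bench to the right of the jig, 12 wide (x) x 148 long (y) x 7 high (z), 20 g. Origin at the centre of its underside; its y axis is its length. Rigid, either end may be used.
- caliper: Bystander: grey caliper, 58 x 170 x 10, on the bench left of the jig. Origin at the centre of its underside.
- gouge: Bystander: gouge with wooden handle, 25 x 225 x 25, on the bench left of the jig. Origin at the centre of its underside.
- cork_block: Bystander: cork sanding block, 44 x 70 x 28, on the bench right of the jig. Origin at the centre of its underside.
Things that resemble listed ones, but are neither listed nor needed, are in the scene too. There is more than one size of the push_stick; the job needs the middle-sized.

How it is judged:
By the outcome, as a careful person would: the job done as asked, in the order asked, and still so for the second after the job is handed in, with the robot touching nothing.
It also fails if it takes over 59 s, if anything falls off the work surface, if the arm or the gripper's body presses on something with over 40 N, if the wrist force passes 120 N, or if a joint passes its speed limit or range.

## Working session

There is one attempt and no reset: what is moved stays moved. The work goes in short steps, Python scripts to look and compute and a shell command to move; the robot and the scene stay as the last step left them, time stands still between calls to the robot, and variables do not carry over. Pictures are saved under pics/ and viewed, and the job is handed in when it is done.

```bash
ls; mkdir -p pics
python3 - <<'E'
from rig import env, vision
import cv2,numpy as np
print(env.sense(), env.pinch_z)
for n in ["top","side","wrist"]:
    p,d=vision.camera(n); cv2.imwrite(f"pics/a_{n}.png",cv2.cvtColor(p,cv2.COLOR_RGB2BGR)); np.save(f"pics/a_{n}_d.npy",d)
    c=vision.get_calibration(n); print(n,c)
E
```

```text
pics
{'clock': 0.0, 'joint_pos': array([-1.42148056e+00,  5.28485980e-01,  1.43393695e+00, -1.58844626e-05,
        1.18135572e+00, -1.78505762e-01]), 'joint_vel': array([ 7.71782453e-04,  1.84465375e-03, -1.20383051e-03,  4.72337924e-04,
       -2.42844286e-06, -1.07995509e-04]), 'tau': array([ 6.81335973e-05, -4.42350197e+01, -1.78022683e+01, -1.94400509e-04,
        8.43798858e-03,  1.15136163e-05]), 'position': array([ 201.14923064, -590.98216666,  230.31040697]), 'tcp_rot': array([ 0.41225826,  0.57543033, -0.41115666,  0.57434595]), 'ft_force': array([ 0.23152589,  0.46344223, -0.36779633]), 'ft_torque': array([-0.01008098,  0.05406096, -0.00167371]), 'finger_gap': 85.62655166072501} 18.700000000000003
top {'mtx': array([[378.23565773,   0.        , 256.70688827],
       [  0.        , 378.23565773, 188.95914362],
       [  0.        ,   0.        ,   1.        ]]), 'k1': -0.09366635178840149, 'R': array([[-0.0206812 , -0.99948461, -0.02455196],
       [-0.98192335,  0.02492689, -0.18763045],
       [ 0.18814575,  0.02022772, -0.9819328 ]]), 't': array([ -12.26758195,  556.4027
[... 170 characters left out ...]
  ,   1.        ]]), 'k1': 0.05081488849984108, 'R': array([[ 0.97160986, -0.23627876,  0.01210867],
       [-0.1374511 , -0.60539361, -0.78396797],
       [ 0.19256549,  0.76004666, -0.62068318]]), 't': array([-548.77785673,  120.55272549, 1207.4362599 ])}
wrist {'mtx': array([[310.30885121,   0.        , 255.48926921],
       [  0.        , 310.30885121, 191.34342732],
       [  0.        ,   0.        ,   1.        ]]), 'k1': -0.06898765992023576, 'R': array([[ 3.22397891e-01, -9.46603986e-01, -7.02533342e-04],
       [-9.11368667e-01, -3.10597749e-01,  2.70067012e-01],
       [-2.55864715e-01, -8.64287683e-02, -9.62841272e-01]]), 't': array([-623.89781532,  -35.40458863,  378.22587081])}
```

View pics/a_top.png

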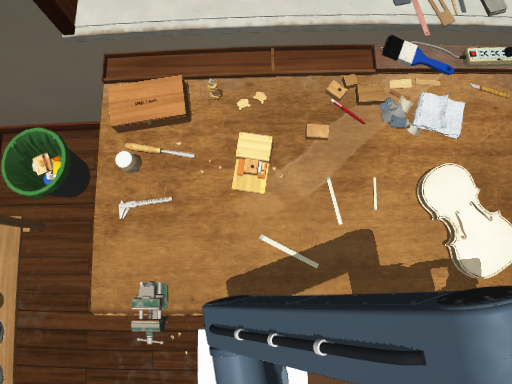

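View pics/a_side.png

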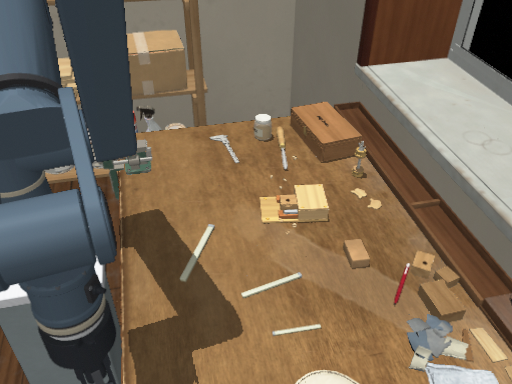

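View pics/a_wrist.png

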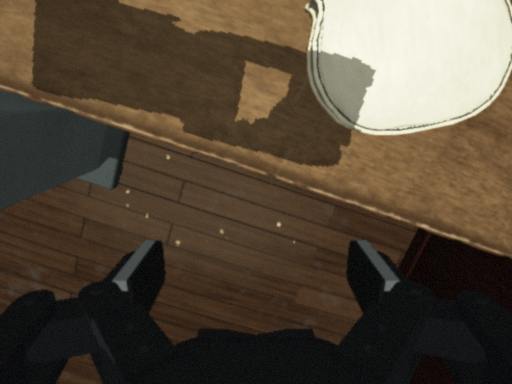

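Three pale sticks show in the top view: about (260,235)-(318,267), (328,178)-(341,223) and (374,178)-(376,210). The jig is near (252,162). I'll enlarge both areas and write a measuring helper.

```bash
cat > h.py <<'E'
import numpy as np, cv2
from rig import env, vision
def ray(c,u,v):
    K=c["mtx"]; x=(u-K[0,2])/K[0,0]; y=(v-K[1,2])/K[1,1]
    D=np.array([c["k1"],0,0,0.]); 
    # 1+k1 r^2 model = opencv
    p=cv2.undistortPoints(np.array([[[u,v]]],float),K,D,None,None)[0,0] if False else None
    rd=np.hypot(x,y); r=rd
    for _ in range(50): r=rd/(1+c["k1"]*r*r)
    s=r/rd if rd>0 else 1
    return np.array([x*s,y*s,1.])
def at_z(c,u,v,z):
    R=np.array(c["R"]);t=np.array(c["t"]);d=R.T@ray(c,u,v);o=-R.T@t
    return o+d*(z-o[2])/d[2]
def at_d(c,u,v,dep):
    return np.array(c["R"]).T@(ray(c,u,v)*dep-np.array(c["t"]))
def proj(c,X):
    q=np.array(c["R"])@np.array(X,float)+np.array(c["t"]); x,y=q[0]/q[2],q[1]/q[2]; f=1+c["k1"]*(x*x+y*y)
    K=c["mtx"]; return np.array([K[0,0]*x*f+K[0,2],K[1,1]*y*f+K[1,2]])
def crop(img,x0,y0,x1,y1,s,fn):
    a=cv2.resize(img[y0:y1,x0:x1],None,fx=s,fy=s,interpolation=cv2.INTER_CUBIC)
    for k in range((x0+9)//10*10,x1,10): cv2.putText(a,str(k),((k-x0)*s,10),0,.35,(255,0,255),1); cv2.line(a,((k-x0)*s,12),((k-x0)*s,18),(255,0,255),1)
    for k in range((y0+9)//10*10,y1,10): cv2.putText(a,str(k),(0,(k-y0)*s+4),0,.35,(255,0,255),1); cv2.line(a,(24,(k-y0)*s),(30,(k-y0)*s),(255,0,255),1)
    cv2.imwrite(fn,a)
E
python3 - <<'E'
from h import *
im=cv2.imread("pics/a_top.png"); c=vision.get_calibration("top")
crop(im,225,125,285,200,8,"pics/b1.png"); crop(im,300,120,390,230,5,"pics/b2.png")
for e in [((260,235),(318,267)),((328,178),(341,223)),((374,178),(376,210))]:
    P=[at_z(c,*q,7) for q in e]; print(P,np.linalg.norm(P[0]-P[1]))
im=cv2.imread("pics/a_side.png");crop(im,250,170,340,235,8,"pics/b3.png")
E
```

```text
[array([423.41459845, -31.12231829,   7.        ]), array([ 324.45782583, -201.06087116,    7.        ])] 196.65084438638698
[array([ 593.56233011, -245.0604853 ,    7.        ]), array([ 453.46421979, -276.81914958,    7.        ])] 143.65268278049803
[array([ 590.02615412, -388.16823592,    7.        ]), array([ 490.15694845, -386.52495051,    7.        ])] 99.882724370072
```

View pics/b1.png

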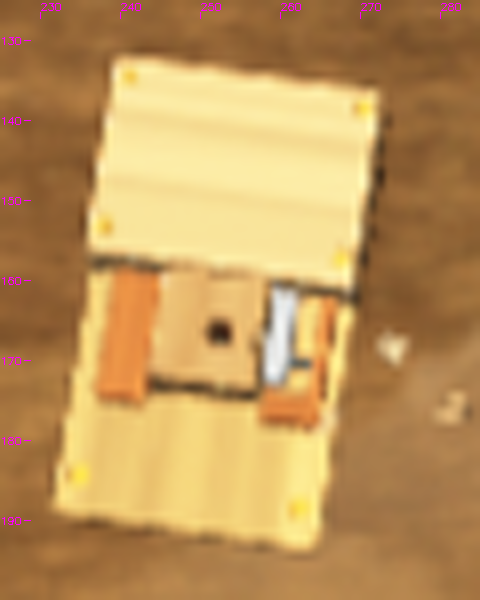

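View pics/b2.png

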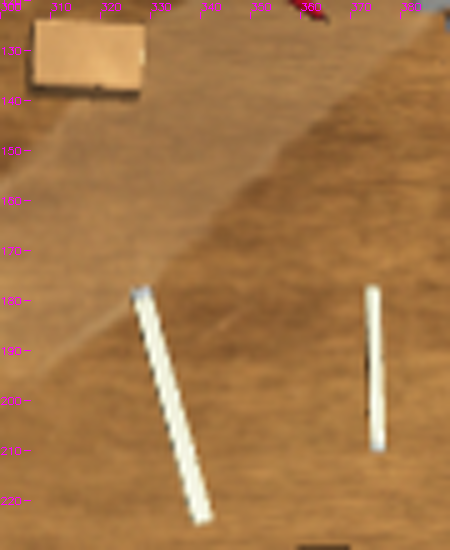

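View pics/b3.png

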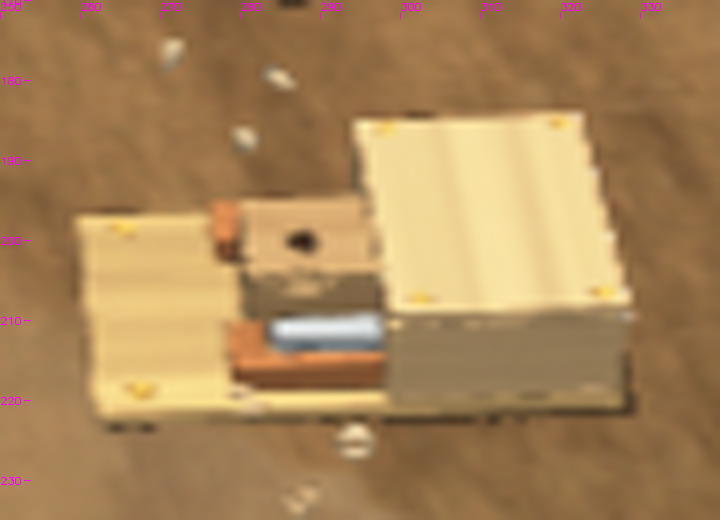

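```bash
python3 - <<'E'
from h import *
from scipy.spatial.transform import Rotation as Ro
c=vision.get_calibration("top"); s=vision.get_calibration("side")
pr=lambda n,p:print(n,np.round(p,1))
A=at_z(c,231.3,189,8);B=at_z(c,263.3,194.2,8);C=at_z(c,239.3,132,46);D=at_z(c,271.8,136.3,46)
for n,p in zip("ABCD",(A,B,C,D)):pr(n,p)
print(np.linalg.norm(A-B),np.linalg.norm(C-D))
f=(A+B)/2;b=(C+D)/2; v=(b-f)[:2]; print("len",np.linalg.norm(v),"yaw",np.degrees(np.arctan2(v[1],v[0])))
yl=(A-B+C-D)/2; print("yaw from y", np.degrees(np.arctan2(-yl[0],yl[1])))
# side
for n,q,z in [("sA",(259.5,197.5),8),("sB",(262,222),8),("sC",(323,184),46),("sD",(328.5,207.5),46)]: pr(n,at_z(s,*q,z))
# block rear top corners z=38
pr("blk top",at_z(c,243.8,173,38)); pr("blk",at_z(c,256.8,174.5,38)); pr("s blk",at_z(s,280.3,203.5,38)); pr("s blk",at_z(s,279.8,195,38))
e=env.sense(); M=Ro.from_quat(e["tcp_rot"]).as_matrix(); print(np.round(M,3))
for q in [(328,177.5),(341,224)]: pr("st",at_z(c,*q,7))
for q in [(242.5,295),(301.5,275)]: pr("sst",at_z(s,*q,7))
E
python3 - <<'E'
import cv2
from h import *
im=cv2.imread("pics/a_side.png");crop(im,235,260,315,340,7,"pics/b4.png")
E
```

```text
A [566.4  54.1   8. ]
B [547.6 -44.    8. ]
C [736.6  24.8  46. ]
D [719.8 -74.4  46. ]
99.8732074726674 100.65478688754101
len 173.75873233681367 yaw -9.890534287762689
yaw from y -10.188883349769931
sA [567.   51.3   8. ]
sB [549.7 -50.    8. ]
sC [739.9  24.3  46. ]
sD [720.4 -75.   46. ]
blk top [608.8  13.2  38. ]
blk [603.1 -26.   38. ]
s blk [605.8 -22.1  38. ]
s blk [614.   13.1  38. ]
[[-0.     0.947  0.322]
 [ 0.002  0.322 -0.947]
 [-1.     0.    -0.002]]
st [ 595.1 -245.2    7. ]
st [ 450.4 -276.6    7. ]
sst [ 450.6 -276.2    7. ]
sst [ 595.8 -249.1    7. ]
```

View pics/b4.png

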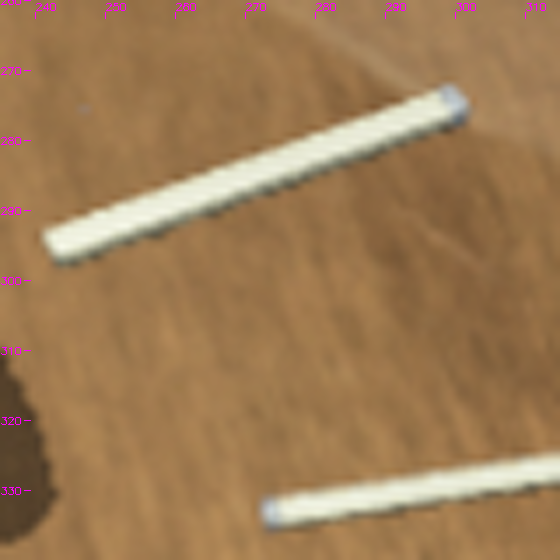

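The block, jig and both views agree: the jig yaw is about -10° and its origin is near (632,-11). The middle stick measures 148 mm, centred at about (523,-262) with a yaw of about 11.5°. I'll move above it.

```bash
python3 -m inch '[[5,31,-18,0,60],[5,31,-18,0,60],[5,31,-18,0,60],[5,31,-18,0,60],[5,31,-18,0,60],[5,31,-18,0,60],[5,31,-18,0,60],[5,31,-18,0,60],[5,31,-18,0,60],[5,31,-18,0,60]]'; python3 -m inch '[[5,31,-18,0,40],[5,31,-18,0,40],[0,0,0,7.1,40],[0,0,0,0,40]]'
```

```text
clock: 0.98
position: [437.6, -319.9, 180.9]
tcp_rot: [0.412, 0.575, -0.412, 0.575]
ft_force: [0.1, -0.6, 0.4]
finger_gap: 60.1
clock: 1.32
position: [484.7, -265.2, 170.7]
tcp_rot: [0.446, 0.549, -0.446, 0.548]
ft_force: [0.1, -0.4, 0.0]
finger_gap: 40.2
```

Run:
```python
from h import *
from scipy.spatial.transform import Rotation as Ro
e=env.sense(); c=vision.get_calibration("wrist"); p,d=vision.camera("wrist")
im=cv2.cvtColor(p,cv2.COLOR_RGB2BGR);cv2.imwrite("pics/c_w.png",im);np.save("pics/c_d.npy",d)
M=Ro.from_quat(e["tcp_rot"]).as_matrix();print(e["position"],np.round(M,3)); 
import pickle; pickle.dump((e,c),open("pics/c.pkl","wb"))
for q in [(450,-277,3.5),(595,-246,3.5),(*e["position"][:2],0)]: print(proj(c,q))
```

```text
[ 484.70742018 -265.22156433  170.68810644] [[-0.001  0.979  0.204]
 [ 0.001  0.204 -0.979]
 [-1.    -0.001 -0.001]]
[260.03414521 207.30411619]
[259.93463164  56.76141978]
[255.84760116 172.7713319 ]
```

View pics/c_w.png

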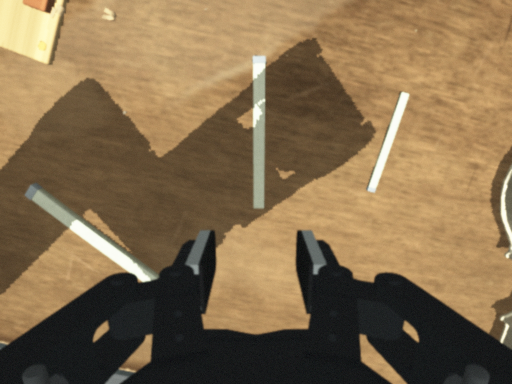

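The wrist view shows the middle stick upright at columns 258–260, rows 56–208, matching the projection. The tool is about 3 mm off sideways, so I'll correct that and descend.

```bash
python3 -m inch '[[25,1,1,0,35],[25,1,1,0,35],[25,0,1,0,30],[25,0,0,0,30],[20,0,0,0,30],[20,0,0,0,30],[10,0,0,0,30],[10,0,0,0,30],[0,0,0,0,30],[0,0,0,0,30]]'
python3 - <<'E'
from h import *
e=env.sense(); c=vision.get_calibration("wrist"); p,d=vision.camera("wrist")
cv2.imwrite("pics/d_w.png",cv2.cvtColor(p,cv2.COLOR_RGB2BGR)); print(e["position"],e["ft_force"],proj(c,(*e["position"][:2],3.5)))
E
```

```text
clock: 2.2
position: [486.4, -270.5, 11.4]
tcp_rot: [0.447, 0.548, -0.447, 0.548]
ft_force: [-0.3, -0.7, 0.1]
finger_gap: 30.0
[ 486.36253241 -270.54672      11.44627774] [-0.25067021 -0.73380177  0.05588691] [256.17101942 238.61576318]
```

View pics/d_w.png

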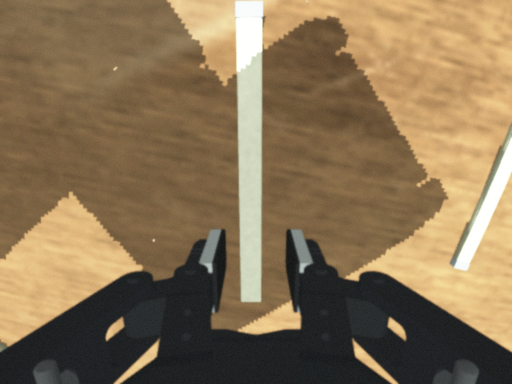

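The stick is at column 250 between fingers centred on 256, so it sits about 2.5 mm left. I'll shift, lower and close.

```bash
python3 -m inch '[[3,0,-2.5,0,30],[4,0,0,0,30],[2.5,0,0,0,26],[0,0,0,0,22],[0,0,0,0,18],[0,0,0,0,15]]'; python3 -m inch '[[0,0,0,0,12],[0,0,0,0,8],[0,0,0,0,5],[0,0,0,0,5],[0,0,0,0,5],[0,0,0,0,5]]'
```

```text
clock: 2.75
position: [486.1, -267.5, 1.9]
tcp_rot: [0.446, 0.548, -0.446, 0.548]
ft_force: [-0.2, -0.9, 0.3]
finger_gap: 15.1
clock: 3.25
position: [486.1, -267.6, 2.1]
tcp_rot: [0.447, 0.548, -0.447, 0.548]
ft_force: [-1.4, 0.8, 4.9]
finger_gap: 9.4
```

```bash
python3 -m inch '[[-4,0,0,0,5],[-10,0,0,0,5],[-15,0,0,0,5],[-20,0,0,0,5],[0,0,0,0,5]]'
python3 - <<'E'
from h import *
e=env.sense(); print(e["position"],e["finger_gap"])
for n in ["wrist","side"]:
    p,d=vision.camera(n); im=cv2.cvtColor(p,cv2.COLOR_RGB2BGR);cv2.imwrite(f"pics/e_{n}.png",im)
crop(im,200,190,340,300,5,"pics/e_s.png")
E
```

```text
clock: 3.67
position: [487.7, -268.9, 54.0]
tcp_rot: [0.446, 0.546, -0.447, 0.55]
ft_force: [0.4, 0.2, -0.3]
finger_gap: 9.8
[ 487.67726533 -268.87044528   54.04727798] 9.848004879330004
```

View pics/e_wrist.png

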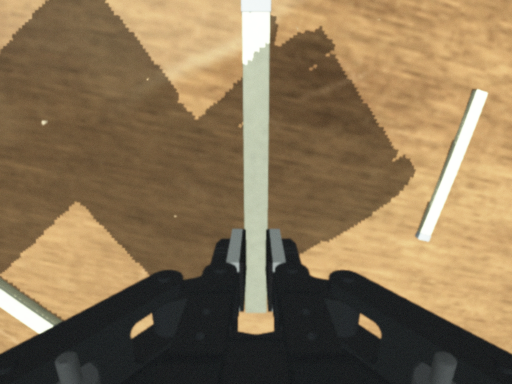

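View pics/e_s.png

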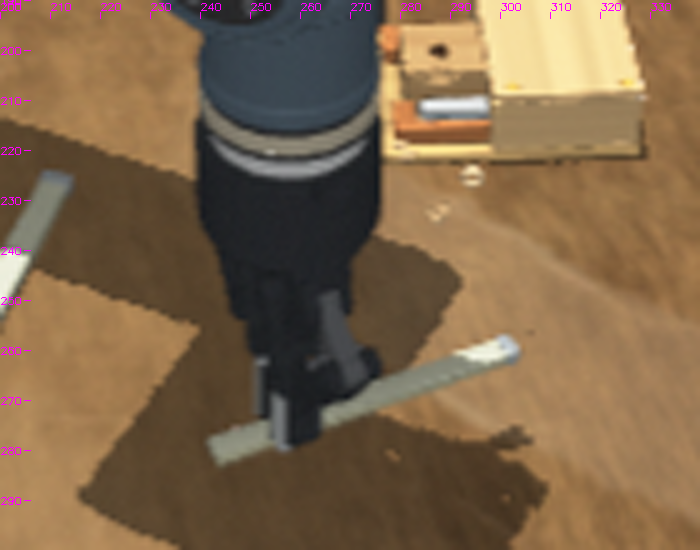

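Run:
```python
from h import *
from scipy.spatial.transform import Rotation as Ro
e=env.sense(); c=vision.get_calibration("wrist"); p,d=vision.camera("wrist")
M=Ro.from_quat(e["tcp_rot"]).as_matrix(); print(np.round(M,3),e["position"])
for v in [2,5,10,20,40,80,120,160,200,220,290,305,312]:
    u=256; dd=np.median(d[max(v-1,0):v+2,u-3:u+4]); X=at_d(c,u,v,dd); print(v,dd,np.round(X,1),"tool",np.round(M.T@(X-e["position"]),1))
```

```text
[[ 0.002  0.979  0.203]
 [-0.001  0.203 -0.979]
 [-1.     0.001  0.002]] [ 486.45382325 -267.94036058   51.77870922]
2 121.364334 [ 592.8 -245.7   57.2] tool [ -5.3 108.7  -0.2]
5 121.611305 [ 591.7 -245.9   57.3] tool [ -5.4 107.5  -0.2]
10 122.270386 [ 589.9 -246.3   57.1] tool [ -5.2 105.7  -0.2]
20 123.76736 [ 586.3 -247.1   56.6] tool [ -4.7 102.   -0.2]
40 125.843735 [ 578.7 -248.6   56.6] tool [-4.7 94.3 -0.2]
80 130.02853 [ 563.2 -251.9   56.7] tool [-4.8 78.4 -0.2]
120 134.62904 [ 546.8 -255.2   56.6] tool [-4.7 61.7 -0.2]
160 139.44412 [ 529.6 -258.8   56.5] tool [-4.7 44.1 -0.2]
200 144.41809 [ 511.2 -262.7   56.6] tool [-4.8 25.3 -0.2]
220 147.18076 [ 501.4 -264.7   56.5] tool [-4.7 15.3 -0.2]
290 157.14943 [ 464.2 -272.4   56.8] tool [ -5.  -22.7  -0.1]
305 159.69073 [ 455.3 -274.3   56.7] tool [ -4.9 -31.8  -0.1]
312 161.2888 [ 450.8 -275.2   56.3] tool [ -4.6 -36.4  -0.1]
```

Held level and centred. The far end is at tool y = +111 and the stick's centre is 1.3 mm above the TCP. I'll raise it and carry it to a point behind the jig.

```bash
python3 -m inch '[[-20,2,-10,0,5],[-20,5,-25,0,5],[-10,6,-35,0,5],[0,6,-35,0,5],[0,6,-35,0,5],[0,6,-35,0,5],[0,6,-35,0,5],[0,6,-35,0,5],[0,5,-25,0,5],[0,3,-10,0,5]]'; python3 -m inch '[[0,0,0,7.16,5],[0,0,0,7.16,5],[0,0,0,7.16,5],[0,0,0,0,5],[0,0,0,0,5]]'
python3 - <<'E'
from h import *
from scipy.spatial.transform import Rotation as Ro
e=env.sense(); c=vision.get_calibration("wrist"); p,d=vision.camera("wrist")
M=Ro.from_quat(e["tcp_rot"]).as_matrix(); print(np.round(M,3),e["position"],e["finger_gap"])
cv2.imwrite("pics/f_w.png",cv2.cvtColor(p,cv2.COLOR_RGB2BGR))
import pickle; pickle.dump((e,c),open("pics/f.pkl","wb"));np.save("pics/f_d.npy",d)
E
```

```text
clock: 4.65
position: [477.0, 20.4, 99.9]
tcp_rot: [0.445, 0.55, -0.446, 0.548]
ft_force: [0.3, -0.6, -0.3]
finger_gap: 9.5
clock: 5.07
position: [479.2, 16.6, 100.3]
tcp_rot: [-0.54, -0.456, 0.54, -0.456]
ft_force: [1.0, -0.0, 0.5]
finger_gap: 9.6
[[-0.001  0.986 -0.168]
 [ 0.    -0.168 -0.986]
 [-1.    -0.001  0.   ]] [479.15384767  16.56597317 100.33217944] 9.570742788041466
```

View pics/f_w.png

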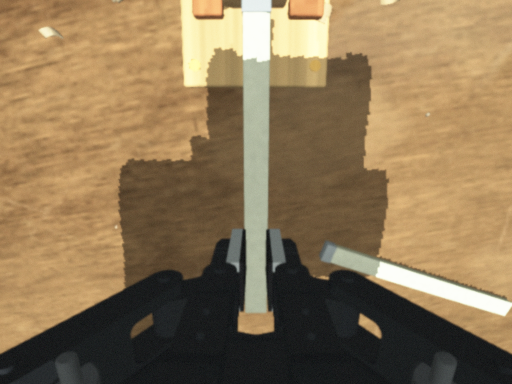

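The wrist view shows the jig square to the stick: base sides at columns 183 and 328, fence inner edges at 223 and 288, and the stick at 256. I'll check the front edge distance, then descend.

```bash
python3 - <<'E'
from h import *
import pickle
from scipy.spatial.transform import Rotation as Ro
e,c=pickle.load(open("pics/f.pkl","rb")); M=Ro.from_quat(e["tcp_rot"]).as_matrix()
for q,z in [((183.5,86.5),8),((328,86.5),8),((182,8),8),((330,8),8),((223,17.5),20),((289,17.5),20)]:
    X=at_z(c,*q,z); print(q,np.round(X,1),np.round(M.T@(X-e["position"]),1))
E
python3 -m inch '[[20,0,0,0,5],[20,0,0,0,5],[19,0,0,0,5],[10,0,0,0,5],[7,0,0,0,5],[3,0,0,0,5],[0,0,0,0,5],[0,0,0,0,5]]'
python3 - <<'E'
from h import *
e=env.sense();print(e["position"],e["ft_force"])
for n in ["wrist","side"]:
    p,d=vision.camera(n); im=cv2.cvtColor(p,cv2.COLOR_RGB2BGR);cv2.imwrite(f"pics/g_{n}.png",im)
crop(im,220,170,340,250,6,"pics/g_s.png")
E
```

```text
(183.5, 86.5) [567.9  54.7   8. ] [ 92.3  81.2 -52.5]
(328, 86.5) [550.4 -48.8   8. ] [92.3 81.2 52.5]
(182, 8) [619.6  44.5   8. ] [ 92.2 133.9 -51.1]
(330, 8) [602.6 -56.5   8. ] [ 92.2 134.   51.4]
(223, 17.5) [605.3  17.1  20. ] [ 80.2 124.3 -21.6]
(289, 17.5) [598.  -25.8  20. ] [ 80.2 124.4  21.8]
clock: 5.78
position: [479.6, 16.9, 22.2]
tcp_rot: [0.541, 0.455, -0.541, 0.456]
ft_force: [0.4, -0.2, -0.9]
finger_gap: 9.7
[479.57562164  16.90066577  22.19797354] [ 0.3849288  -0.18223803 -0.86821688]
```

View pics/g_wrist.png

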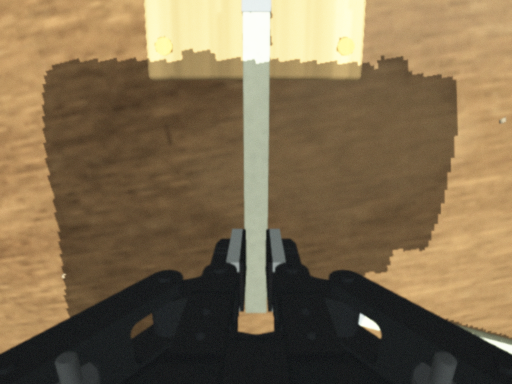

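View pics/g_s.png

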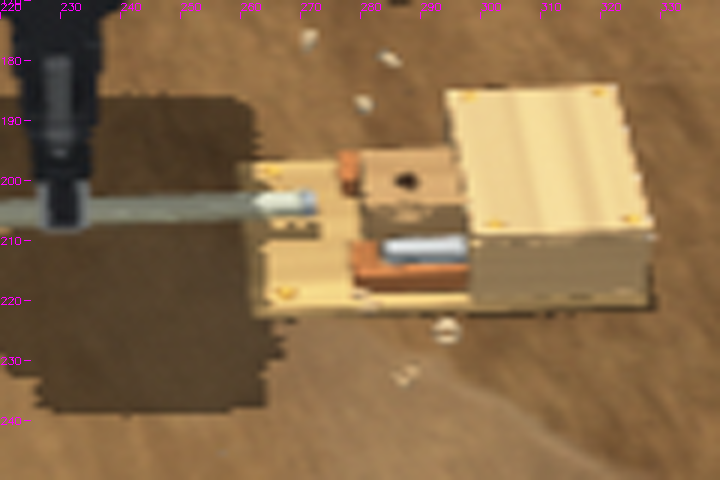

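Tip is about 18 mm short of the block's rear face and in line with it. Next is a slow approach.

```bash
python3 -m inch '[[1,2,0,0,5],[0,3,0,0,5],[0,3,0,0,5],[0,2,0,0,5],[0,1,0,0,5],[0,1,0,0,5],[0,0,0,0,5],[0,0,0,0,5]]'; python3 -m inch '[[0,0.5,0,0,5],[0,0.5,0,0,5],[0,0.5,0,0,5],[0,0.5,0,0,5]]';python3 -m inch '[[0,0.5,0,0,5],[0,0.5,0,0,5],[0,0.5,0,0,5],[0,0.5,0,0,5]]'; python3 -m inch '[[0,0.5,0,0,5],[0,0.5,0,0,5],[0,0.5,0,0,5],[0,0.5,0,0,5]]'
```

```text
clock: 6.55
position: [490.9, 15.0, 20.8]
tcp_rot: [-0.541, -0.456, 0.541, -0.455]
ft_force: [-0.4, 0.5, 0.0]
finger_gap: 9.2
clock: 6.88
position: [493.0, 14.6, 20.8]
tcp_rot: [-0.541, -0.455, 0.541, -0.455]
ft_force: [-1.1, 0.1, 0.5]
finger_gap: 9.6
clock: 7.22
position: [495.0, 14.3, 20.8]
tcp_rot: [0.541, 0.455, -0.541, 0.455]
ft_force: [-0.4, -0.7, -0.3]
finger_gap: 9.5
clock: 7.55
position: [497.0, 14.0, 20.8]
tcp_rot: [-0.541, -0.455, 0.541, -0.455]
ft_force: [-1.0, 0.5, -0.0]
finger_gap: 9.6
```

```bash
python3 -m inch '[[0,0.5,0,0,5],[0,0.5,0,0,5],[0,0.5,0,0,5],[0,0.5,0,0,5]]'; python3 -m inch '[[0,0.5,0,0,5],[0,0.5,0,0,5],[0,0.5,0,0,5],[0,0.5,0,0,5]]'
python3 - <<'E'
from h import *
for n in ["top","side"]:
    p,d=vision.camera(n); im=cv2.cvtColor(p,cv2.COLOR_RGB2BGR);cv2.imwrite(f"pics/h_{n}.png",im)
crop(im,240,170,340,240,7,"pics/h_s.png")
E
```

```text
clock: 7.88
position: [499.0, 13.6, 20.8]
tcp_rot: [0.541, 0.455, -0.541, 0.455]
ft_force: [-1.3, -0.4, -0.6]
finger_gap: 9.7
clock: 8.22
position: [500.1, 13.4, 20.7]
tcp_rot: [-0.54, -0.456, 0.541, -0.455]
ft_force: [-2.0, -0.7, -0.2]
finger_gap: 9.4
```

View pics/h_s.png

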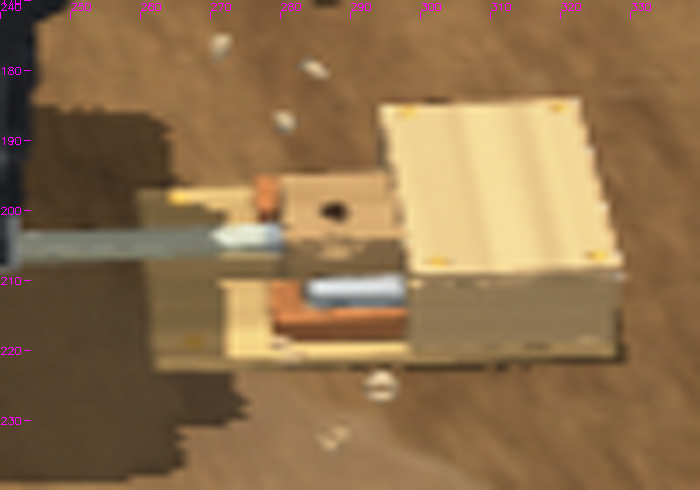

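In the side view the stick's tip meets the block's rear face at about (279,204). The measured lag also shows contact. Pushing on in small steps.

```bash
for i in 1; do python3 -m inch '[[0,0.5,0,0,5],[0,0.5,0,0,5]]'; python3 -m inch '[[0,0.5,0,0,5],[0,0.5,0,0,5]]'; python3 -m inch '[[0,0.5,0,0,5],[0,0.5,0,0,5]]';  python3 -m inch '[[0,0.5,0,0,5],[0,0.5,0,0,5]]'; done | grep -E "pos|force|gap"
```

```text
position: [500.3, 13.4, 20.6]
ft_force: [-3.8, 1.0, 0.4]
finger_gap: 9.7
position: [501.8, 13.2, 20.6]
ft_force: [-3.9, -0.9, 0.5]
finger_gap: 10.0
position: [503.5, 12.8, 20.7]
ft_force: [-2.9, 1.2, 1.5]
finger_gap: 9.5
position: [504.9, 12.6, 20.8]
ft_force: [-3.5, 0.4, 0.2]
finger_gap: 9.4
```

```bash
(python3 -m inch '[[0,0.5,0,0,5],[0,0.5,0,0,5],[0,0.5,0,0,5],[0,0.5,0,0,5]]'; python3 -m inch '[[0,0.5,0,0,5],[0,0.5,0,0,5],[0,0.5,0,0,5],[0,0.5,0,0,5]]'; python3 -m inch '[[0,0.5,0,0,5],[0,0.5,0,0,5],[0,0.5,0,0,5],[0,0.5,0,0,5]]'; python3 -m inch '[[0,0.5,0,0,5],[0,0.5,0,0,5],[0,0.5,0,0,5],[0,0.5,0,0,5]]')  | grep -E "pos|force|gap"
```

```text
position: [506.9, 12.3, 20.8]
ft_force: [-3.3, 0.6, -0.4]
finger_gap: 9.5
position: [508.8, 11.9, 20.8]
ft_force: [-3.1, 1.7, -0.6]
finger_gap: 9.4
position: [510.8, 11.6, 20.8]
ft_force: [-3.0, 0.0, -0.1]
finger_gap: 9.8
position: [512.7, 11.2, 20.8]
ft_force: [-3.6, 0.8, 0.0]
finger_gap: 9.5
```

```bash
(python3 -m inch '[[0,0.5,0,0,5],[0,0.5,0,0,5]]';python3 -m inch '[[0,0.5,0,0,5],[0,0.5,0,0,5]]')  | grep -E "pos|force"
```

```text
position: [513.7, 11.0, 20.8]
ft_force: [-3.5, 0.7, -0.2]
position: [514.7, 10.9, 20.8]
ft_force: [-3.5, 0.1, -0.3]
```

```bash
(python3 -m inch '[[0,0.5,0,0,5],[0,0.5,0,0,5]]';python3 -m inch '[[0,0.5,0,0,5],[0,0.5,0,0,5]]')  | grep -E "pos|force"
```

```text
position: [515.7, 10.7, 20.8]
ft_force: [-3.2, 1.0, 0.0]
position: [516.7, 10.5, 20.8]
ft_force: [-2.8, 1.2, 0.0]
```

```bash
(python3 -m inch '[[0,0.5,0,0,5],[0,0.5,0,0,5]]';python3 -m inch '[[0,0.5,0,0,5],[0,0.5,0,0,5]]')  | grep -E "pos|force"
```

```text
position: [517.7, 10.4, 20.8]
ft_force: [-3.4, 1.0, -0.1]
position: [518.7, 10.2, 20.8]
ft_force: [-2.9, 0.4, 0.8]
```

```bash
(python3 -m inch '[[0,0.5,0,0,5],[0,0.5,0,0,5]]';python3 -m inch '[[0,0.5,0,0,5],[0,0.5,0,0,5]]')  | grep -E "pos|force"
```

```text
position: [519.6, 10.0, 20.8]
ft_force: [-3.7, 1.3, -0.4]
position: [520.6, 9.9, 20.8]
ft_force: [-2.8, -0.1, -0.5]
```

```bash
(python3 -m inch '[[0,0.5,0,0,5],[0,0.5,0,0,5]]';python3 -m inch '[[0,0.5,0,0,5],[0,0.5,0,0,5]]')  | grep -E "pos|force"
```

```text
position: [521.6, 9.7, 20.8]
ft_force: [-3.0, 0.8, -0.3]
position: [522.6, 9.5, 20.8]
ft_force: [-2.2, 1.1, 0.0]
```

```bash
(python3 -m inch '[[0,0.5,0,0,5],[0,0.5,0,0,5]]')  | grep -E "pos|force"
```

```text
position: [523.6, 9.4, 20.8]
ft_force: [-3.8, 0.1, -0.2]
```

```bash
(python3 -m inch '[[0,0.5,0,0,5],[0,0.5,0,0,5]]')  | grep -E "pos|force"
```

```text
position: [524.5, 9.2, 20.8]
ft_force: [-2.6, 0.4, -0.7]
```

```bash
(python3 -m inch '[[0,0.5,0,0,5],[0,0.5,0,0,5]]';python3 -m inch '[[0,0.5,0,0,5],[0,0.5,0,0,5]]')  | grep -E "pos|force"
```

```text
position: [525.5, 9.0, 20.8]
ft_force: [-3.2, 0.3, -0.4]
position: [526.5, 8.8, 20.8]
ft_force: [-3.1, 0.4, 0.5]
```

```bash
(python3 -m inch '[[0,0.5,0,0,5],[0,0.5,0,0,5]]';python3 -m inch '[[0,0.5,0,0,5],[0,0.5,0,0,5]]')  | grep -E "pos|force"
python3 - <<'E'
from h import *
p,d=vision.camera("side"); im=cv2.cvtColor(p,cv2.COLOR_RGB2BGR)
crop(im,240,170,340,240,7,"pics/i_s.png")
E
```

```text
position: [527.5, 8.7, 20.8]
ft_force: [-3.5, 0.5, -0.1]
position: [528.5, 8.5, 20.8]
ft_force: [-3.1, -0.1, 0.1]
```

View pics/i_s.png

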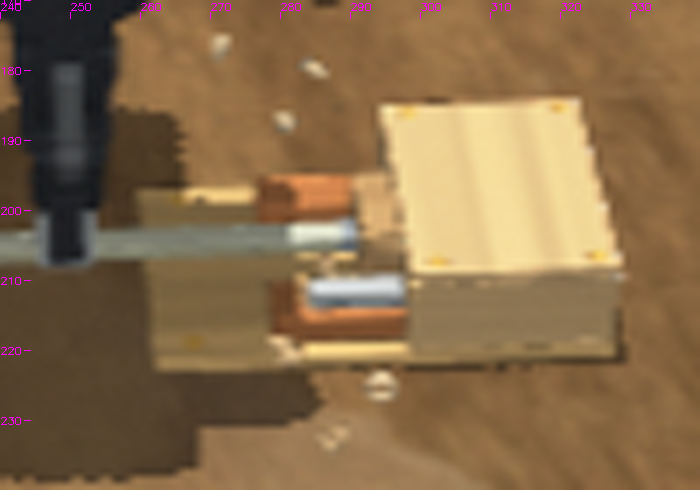

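The side view shows the block well in, its rear edge at column 290, and the stick straight. Continuing.

```bash
(python3 -m inch '[[0,0.5,0,0,5],[0,0.5,0,0,5]]';python3 -m inch '[[0,0.5,0,0,5],[0,0.5,0,0,5]]')  | grep -E "pos|force"
```

```text
position: [528.9, 8.5, 20.7]
ft_force: [-4.0, 0.6, -0.3]
position: [528.9, 8.5, 20.6]
ft_force: [-5.9, 0.4, 0.8]
```

```bash
(python3 -m inch '[[0,0.5,0,0,5],[0,0.5,0,0,5]]')  | grep -E "pos|force"
```

```text
position: [529.0, 8.5, 20.4]
ft_force: [-7.7, 1.3, 0.9]
```

```bash
(python3 -m inch '[[0,0.5,0,0,5],[0,0.5,0,0,5]]')  | grep -E "pos|force"
```

```text
position: [529.0, 8.5, 20.3]
ft_force: [-8.2, 1.8, 0.5]
```

The position stalled at x ≈ 529 while the force rose steadily from 3 to 8 N, so this is the stop. I'll back off and look.

```bash
(python3 -m inch '[[0,0,0,0,5],[0,0,0,0,5]]'; python3 -m inch '[[0,-1,0,0,5],[0,-1,0,0,5],[0,-1,0,0,5],[0,-2,0,0,5],[0,-4,0,0,5],[0,-6,0,0,5],[0,-8,0,0,5]]')  | grep -E "pos|force"
python3 - <<'E'
from h import *
p,d=vision.camera("side"); im=cv2.cvtColor(p,cv2.COLOR_RGB2BGR)
crop(im,240,170,340,240,7,"pics/j_s.png"); print(env.sense()["position"])
E
```

```text
position: [529.0, 8.5, 20.2]
ft_force: [-8.7, 0.1, 0.5]
position: [511.5, 11.3, 21.3]
ft_force: [-0.2, -0.3, -0.8]
[507.87697815  12.14429037  20.93124907]
```

View pics/j_s.png

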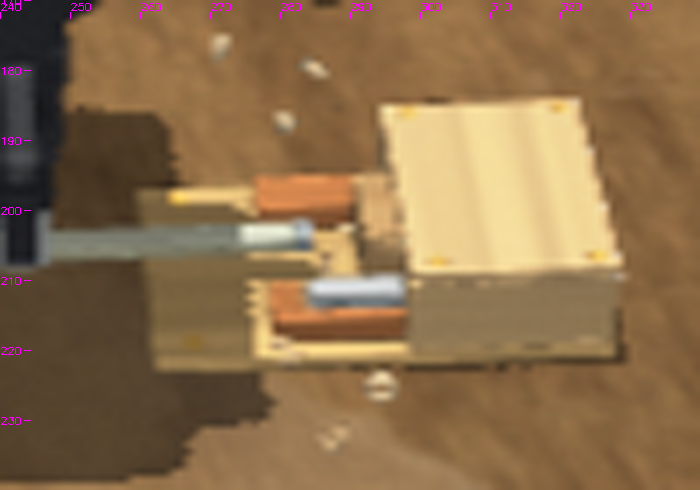

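The block stayed home when the stick backed off: its rear edge is still at column 290. About 15 mm stands out, so the stop is about 41 beyond the mouth, within the stated range. Now I'll carry the stick to the clear bench on the right.

```bash
(python3 -m inch '[[-8,-10,0,0,5],[-20,-10,0,0,5],[-30,0,0,0,5],[-20,0,8,0,5],[0,5,20,0,5],[0,6,33,0,5],[0,6,34,0,5],[0,6,34,0,5],[0,6,34,0,5],[0,6,34,0,5]]';python3 -m inch '[[0,6,34,0,5],[0,6,20,0,5],[0,3,8,0,5],[0,0,0,0,5],[0,0,0,0,5]]')
python3 - <<'E'
from h import *
p,d=vision.camera("wrist"); im=cv2.cvtColor(p,cv2.COLOR_RGB2BGR);cv2.imwrite("pics/k_w.png",im)
E
```

```text
clock: 15.33
position: [490.4, -186.3, 99.5]
tcp_rot: [0.541, 0.455, -0.541, 0.456]
ft_force: [0.5, 0.1, -0.1]
finger_gap: 8.8
clock: 15.75
position: [494.5, -247.5, 98.9]
tcp_rot: [0.541, 0.456, -0.541, 0.455]
ft_force: [-0.4, 0.9, -0.2]
finger_gap: 9.6
```

View pics/k_w.png

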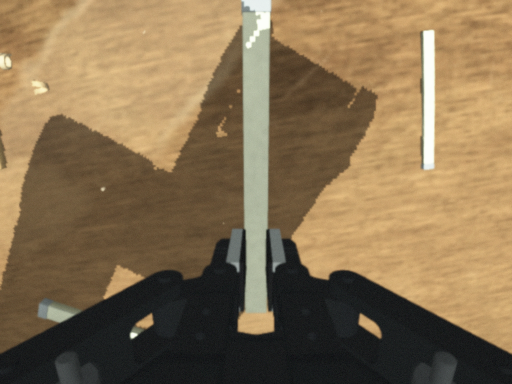

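The bench under the stick is clear: the small stick is at column 428 and the long one at lower left. Lowering.

```bash
(python3 -m inch '[[20,0,0,0,5],[25,0,0,0,5],[25,0,0,0,5],[13,0,0,0,5],[6,0,0,0,5],[3,0,0,0,5],[1,0,0,0,5],[0,0,0,0,5],[0,0,0,0,5]]';python3 -m inch '[[1,0,0,0,5],[1,0,0,0,5],[1,0,0,0,5],[0,0,0,0,5]]')
```

```text
clock: 16.55
position: [495.9, -248.7, 6.8]
tcp_rot: [0.541, 0.455, -0.541, 0.456]
ft_force: [0.3, -0.8, -0.6]
finger_gap: 9.3
clock: 16.88
position: [495.2, -248.7, 2.9]
tcp_rot: [0.541, 0.455, -0.541, 0.455]
ft_force: [-1.1, -0.0, -0.4]
finger_gap: 9.5
```

```bash
python3 -m inch '[[0.5,0,0,0,5],[0,0,0,0,5]]'; python3 -m inch '[[0,0,0,0,12],[0,0,0,0,16],[0,0,0,0,22],[0,0,0,0,30],[0,0,0,0,30],[0,0,0,0,30]]'; python3 -m inch '[[-5,0,0,0,30],[-10,0,0,0,30],[-20,0,0,0,30],[-30,0,0,0,30],[-40,0,0,0,30],[-40,0,0,0,30],[-30,0,0,0,30],[-10,0,0,0,30],[0,0,0,0,30]]'
python3 - <<'E'
from h import *
for n in ["wrist","side","top"]:
    p,d=vision.camera(n); im=cv2.cvtColor(p,cv2.COLOR_RGB2BGR);cv2.imwrite(f"pics/l_{n}.png",im)
E
```

```text
clock: 17.05
position: [495.2, -248.7, 2.3]
tcp_rot: [-0.541, -0.455, 0.541, -0.455]
ft_force: [0.2, 0.5, 0.1]
finger_gap: 9.2
clock: 17.55
position: [495.2, -248.6, 2.3]
tcp_rot: [-0.541, -0.455, 0.541, -0.455]
ft_force: [-0.4, 0.4, 0.2]
finger_gap: 30.0
clock: 18.3
position: [496.9, -249.8, 191.4]
tcp_rot: [0.541, 0.453, -0.54, 0.458]
ft_force: [-0.5, 0.7, -1.0]
finger_gap: 29.9
```

View pics/l_wrist.png

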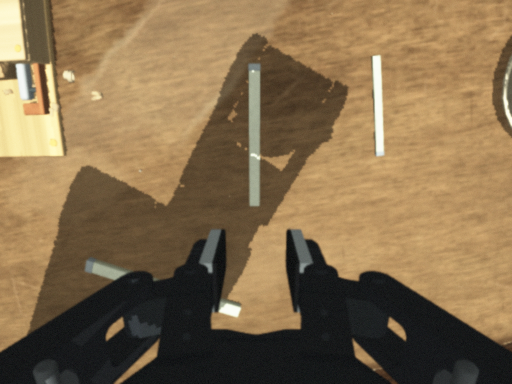

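View pics/l_side.png

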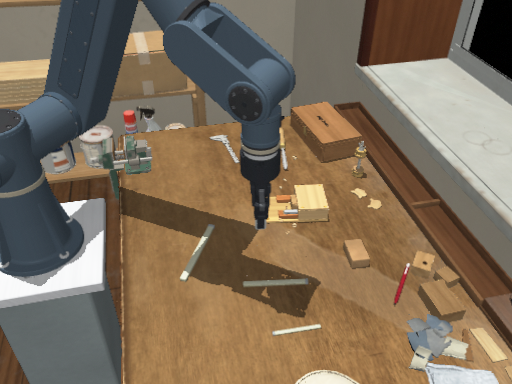

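View pics/l_top.png

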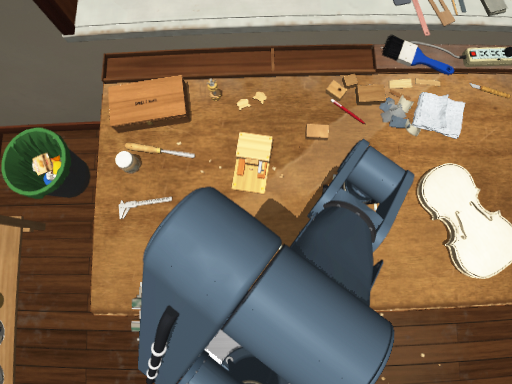

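The stick lies flat at about (243–309, 283) in the side view. The other tools are where they were, and the arm is clear. One last crop of the block.

Run:
```python
from h import *
im=cv2.imread("pics/l_side.png"); a=cv2.imread("pics/l_top.png");crop(a,225,125,285,200,7,"pics/m.png")
p0=cv2.imread("pics/a_top.png")
for n,(x0,y0,x1,y1) in dict(caliper=(112,190,178,222),gouge=(118,138,200,164),cork=(300,118,335,142)).items():
    print(n,np.abs(a[y0:y1,x0:x1].astype(int)-p0[y0:y1,x0:x1]).mean())
```

```text
caliper 7.377209595959596
gouge 4.08927454659162
cork 4.334126984126984
```

View pics/m.png

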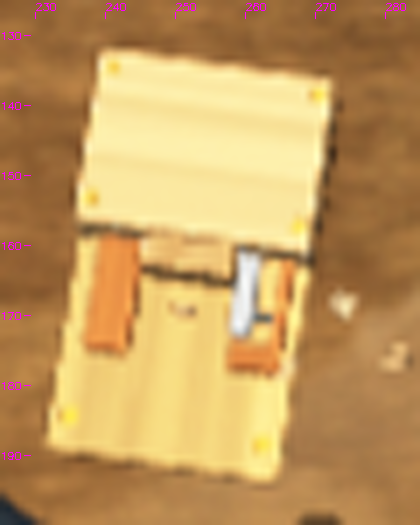

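The block is home: its rear edge sits at about row 164, square in the channel. Handing in.

Run:
```python
from rig import env
print(env.close_job(), env.sense()["clock"])
```

```text
the job is handed in; nothing more can be done
the job is handed in; nothing more can be done
```

The block is home against the stop, the stick lies flat on the bench clear of the jig, and the job is handed in, at about 18.5 s of the 59 s allowed.

- **Push:** I gripped the middle-sized stick (about 148 mm) and eased the block in with the stick's end at about 6 mm/s. Drag was about 3 N over some 29 mm of travel. At the stop the arm stalled and the reading rose to at most 8.7 N, then I backed off.
- **Block:** It did not spring back when the stick withdrew. About 15 mm stands out of the hood, which puts the stop about 41 mm beyond the mouth, within the stated 30–50.
- **Stick and bystanders:** Camera views show the stick flat to the right of the jig. The caliper, gouge, cork block and other sticks look unmoved.

One reading disagreed: the gripper showed a gap of about 9.5 mm on the 12 mm stick. The pictures and depth readings showed it held straight and level, so I carried on. No check failed.

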